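# Complete a two-cell battery module

### The job

Roll the loose blue cell along the bench until its red stripe is on top, and only then pick it up and set it gently into the empty cradle of the black fixture, stripe up and brass terminal pointing away from the robot like its neighbour's. After that, take the yellow divider board out of the blue rack and slide it edgewise down into the aluminium channel between the two cells until it is fully home. Leave the other boards in the rack and everything else on the bench where they are.

Things in the scene. Friction and masses are not known exactly. Their poses are not given: they have to be found in the camera images.
- cell: Loose battery cell, blue cylinder 46 mm across, 120 mm long, 0.42 kg, lying on the bench at right; rolls freely, over 100 mm of free bench to its right. Origin at its centre (23 mm up). x axis: along it to the brass terminal (away from the robot at the start). y axis: from centre to the red stripe (100 x 11 mm), level and facing left at the start; a roll of 36 mm to the right brings it on top.
- terminal (a point): Terminal end of the loose cell (brass stud, white band), 60 mm from the cell's centre along its x axis.
- fixture: Fixed black plate 190 x 170 x 8 mm, origin under its centre; x along cells and channel, away from the robot. At y = +43 mm a fixed blue cell, stripe up, terminal to +x, top 61 mm above the bench. Empty grey cradle at y = -47 mm. Divider channel at y = +5 mm: two grooved aluminium posts, x = 55 to 85 and -85 to -55 mm, 53 mm high, flared lips to 62 mm.
- bay (a point): Place of the loose cell's centre in the empty cradle, 38 mm above the bench, axis along the fixture's x. Two grey V supports (45-degree sides, 14 mm wide) stand 42 mm either side of it along x, their tips about 7 mm below this point; between them 70 mm is open for fingers, down to the plate 30 mm below this point.
- slot (a point): Centre of the channel's floor (top of the plate, 8 mm above the bench). The grooves take a board 150 mm long and 6 mm thick standing on edge along the fixture's x: 9 mm wide, 158 mm from end to end; flared lips, up to 54 mm above this point, widen the mouth to about 21 mm.
- divider: Loose yellow board standing on edge in one of the rack's three slots: 150 mm long (x axis, along the rack's x), 6 mm thick (y), 85 mm high, with a tab 60 mm wide in the middle rising to 110 mm (black band on top); 0.15 kg. Origin at the middle of its bottom edge, z up.
- rack: Fixed blue rack, 174 x 152 x 40 mm, on the left, origin under its centre. Three slots along its x at y = -45, 0 and +45 mm, 9 mm wide, 158 mm long, floor 10 mm and top 40 mm above the bench. One holds the yellow divider, the others the green and the white board.
- green_board: Green board in the rack, 150 x 6 x 72 mm, to be left alone; origin at the middle of its bottom edge.
- white_board: White board in the rack, 150 x 6 x 72 mm, to be left alone; origin at the middle of its bottom edge.
- tape_white: Roll of white tape, 90 mm across, 24 mm high, near the robot; origin at the centre of its underside. Bystander.
- tape_amber: Roll of amber tape, 80 mm across, 30 mm high, beyond the fixture; origin at the centre of its underside. Bystander.
- screwdriver: Screwdriver with an orange handle, about 200 mm long, lying across in front of the robot. Bystander.
- wrench: Steel wrench lying beyond the fixture. Bystander.
- flask: Green bottle with white cap, 64 mm across, 150 mm high, on the far right; origin at the centre of its underside. Bystander.
There are look-alikes about, which are no part of the job. Several things have the shape of the cell; the one meant has the colours described above. Of the things shaped like the divider, the yellow one is meant.

How it is judged (in metres and radians):
On the way, in this order (a step that is already met when the one before it is completed fails the run):
1. the cell lies on the bench with its red stripe on top (within 20 degrees) (angle between cell's own y axis and vertical below 0.35 rad and height (world z) of cell below 0.027 m), for 0.1 s.
2. the cell lies in the empty cradle, stripe up, terminal away from the robot (distance between cell and bay below 0.008 m and angle between the x axis of cell and the x axis of fixture, either way round below 0.1 rad and x of terminal in the frame of fixture above 0.03 m and angle between cell's own y axis and vertical below 0.35 rad), for 0.2 s.
3. the yellow divider is lifted clear of the rack (height (world z) of divider above 0.045 m), for 0.05 s.
4. the yellow divider is fully home in the channel (horizontal distance between divider and slot below 0.009 m and z of divider in the frame of slot below 0.003 m and angle between divider's own z axis and vertical below 0.1 rad and angle between the x axis of divider and the x axis of fixture, either way round below 0.05 rad), for 0.1 s.
At the end, for the whole second after the job is handed in: Cell at rest in the cradle within 8 mm and 6 degrees of its place, red stripe within 20 degrees of straight up, terminal to the far end; divider at rest in the channel, bottom edge within 3 mm of its floor, within 9 mm of its middle, upright within 6 and in line within 3 degrees (all of step 2 and all of step 4 and linear speed of each of cell, divider below 0.02 m/s); the robot touches nothing.
It fails at once if the cell is lifted off the bench before its stripe is on top, or turned over (stripe more than 29 degrees off while more than 15 mm up) (height (world z) of cell above 0.038 m and angle between cell's own y axis and vertical above 0.5 rad and horizontal distance between cell and bay above 0.05 m).
It fails at once if the cell is dropped or rammed into the fixture (over 0.45 m/s within 20 mm of its place, or over 60 N) ((distance between cell and bay below 0.02 m and linear speed of cell above 0.45 m/s) or contact force between cell and fixture above 60 N).
It fails at once if the green or white board is moved more than 20 mm (distance of any of green_board, white_board from where it was at the start of the episode above 0.02 m).
It fails at once if another thing on the bench is moved more than 30 mm (distance of any of tape_white, tape_amber, screwdriver, wrench, flask from where it was at the start of the episode above 0.03 m).
It also fails if it takes over 59 s, if anything falls off the work surface, if the arm or the gripper's body presses on something with over 40 N, if the wrist force passes 120 N, or if a joint passes its speed limit or range.

### The arm

A 6-joint arm with a two-finger parallel gripper is mounted at the origin on the work surface. World frame = base frame: x ahead of the robot, y to its left, z up, the work surface at z = 0. Lengths are in mm, angles in degrees, forces in N, time in s.
With the tool pointing down it reaches from about 200 to 875 mm from the base axis. Payload 3.4 kg.
Tool frame: the origin (TCP) lies at the very end of the fingers, on their centre line; the grasp point (between the pads) lies grasp_offset behind it (grasp_offset is the distance from the TCP to the grasp point, in mm); z points along the fingers, y is the line along which they close (so a half turn about z gives the same grasp; the last joint's range is limited). The gripper opens to 94 mm and grips with 3 to 60 N. Pads are 16 mm wide; open, the fingers measure 119 mm over their backs; the gripper's body (75 mm by 177 mm) begins 78 mm behind the grasp point.
Start: joints at [65.031, 15.808, 86.224, -0, 77.962, -6.933], TCP at [178.053, 546.775, 205.493] pointing down, gripper open.
Joint ranges: [-165.64, 165.64], [-43.16, 119.46], [12.63, 154.43], [-67.54, 247.53], [6.08, 155.33], [-154.97, 154.97]. Speed limits (degrees/s): [147.25, 147.25, 180, 180, 180, 180].

### API

Orientations are given as a 3x3 rotation matrix whose columns are the frame's x, y, z axes.
In Python, from workcell import get_state, grab_frame, job_done, recognise, regions_of, mark_of, grasp_offset gives the robot as it stands.
- The arm moves only by the tool send_rows, never from a script. Its arguments are lists of equal length, an entry for each row: "linear": the shift along the tool's x, y, z in mm, a list of three; "dr": the turn, a rotation vector about the tool's x, y, z in degrees, a list of three. In form: {"linear": [[dx, dy, dz], ...], "dr": [[wx, wy, wz], ...]}. A call has 1 to 12 rows; each row shifts and turns the commanded pose from where the row before left it, along the tool's axes as they then stand; what a row does not reach is not made up. A row lasts 1/8 s, in which the tool goes at most 62.5 mm and 10.7 degrees, less where a joint would pass 70% of its speed; a pose out of reach is approached as far as the arm can. A call with a gripper value outside its range is refused whole. "gripper" is the gripper command: -1 is fully open, 1 is shut, values between are in proportion, set as the call begins (left out, the last holds). The fingers move at their own pace and stop on an object; "grip_force" is the grip in N (left out, the last holds). Time passes only in rows, so rows that do not move let the fingers close. It gives the time, the measured TCP pose, the force, the opening and the grip force at its end, in the units of the state.
- get_state(): the state, without advancing time (a new reading comes with each control period).
- grab_frame(name): name is "side" or "top"; returns a dict with "img" (420x560x3 uint8, red, green, blue), "z_map" (420x560 float32, mm along the optical axis (not along the pixel's ray), 0 where there is no reading), "intrinsics" (3x3 intrinsics, pixels), "camera_from_world" (4x4, takes a point from world to camera coordinates). Camera axes: x right, y up, looking along -z (the intrinsics and any distortion apply to the point x, -y, -z); pixel columns grow to the right and rows downward; lengths in mm; the calibration is good to about 2 mm. A picture is of the moment at which its call begins.
- job_done(): hands the job in; it is judged then, once.
Trained networks look in a picture, given as the dict that the camera call returned (one of the last four; its "shot" number tells which), for a name from the list of things; names that differ only in an ending like _2 or _b are one class to them, and where a whole thing is asked for, a point or a joint stands for the part that bears it (a point fixed in the world has none). Each returns a list of dicts, best first, with "p" (0 to 1); they miss things now and then, are a little off and sometimes report something else, mostly with a low value. They report only what shows in the picture. A call takes as long as a camera call. They do not tell look-alikes from the thing itself.
- recognise(query, picture): "centre" ([x, y, z] in mm, in the coordinates of the camera as it stood for that picture, good to about 4 mm: the middle of the surface that is visible of it).
- regions_of(query, picture): "region" (420x560 bool, what is visible of it).
- mark_of(query, picture): "centre" ([x, y, z] in mm, in the coordinates of the camera as it stood for that picture, good to about 4 mm: a listed point, or the origin of a listed thing).
The state is a dict: "time_s": time; "joint_pos": joint angles; "qvel": joint speeds; "joint_torque": joint torques, N m; "position": TCP position; "tool_rot": TCP orientation; "wrist_force": force on the tool from outside, world axes, zero at the start; "torque": the same for the moment, N m; "grip_width": finger opening in mm; "grip_force": force on a finger pad.
Only numpy, scipy, OpenCV 4.12 (cv2) and the standard library are available. Lean on these libraries where they do the work, as an engineer would, in place of code of your own. Each camera call takes 0.05 s, during which the arm holds its last target. There are 200 camera calls.

## Working session

There is one attempt and no reset: what is moved stays moved. The work goes in short steps, Python scripts to look and compute and a tool call to move; the robot and the scene stay as the last step left them, time stands still between calls to the robot, and variables do not carry over. Pictures are saved under pics/ and viewed, at most 10 in all, crops included, and the job is handed in when it is done.

Besides the shell and the picture viewer there is one more tool, called in YAML: its name, and indented under it one key for each argument. send_rows: Moves the arm, as the interface text tells. Its arguments: {"type":"object","properties":{"linear":{"type":"array"},"dr":{"type":"array"},"gripper":{"type":"number"},"grip_force":{"type":"number"}},"required":["linear","dr"]}

```bash
mkdir -p pics; ls
cat > h.py <<'E'
import numpy as np, cv2
from workcell import *
def cloud(f):
    K=np.array(f["intrinsics"]);T=np.linalg.inv(np.array(f["camera_from_world"]));z=f["z_map"]
    v,u=np.mgrid[0:z.shape[0],0:z.shape[1]]
    P=np.stack([(u-K[0,2])/K[0,0]*z,-(v-K[1,2])/K[1,1]*z,-z,np.ones_like(z)],-1)
    W=(P@T.T)[...,:3]; W[z==0]=np.nan
    return W
def world(f,c):
    T=np.linalg.inv(np.array(f["camera_from_world"])); return (T@np.r_[c,1])[:3]
def save(f,n): cv2.imwrite(f"pics/{n}.png",cv2.cvtColor(f["img"],cv2.COLOR_RGB2BGR))
E
python3 - <<'E'
from h import *
np.set_printoptions(precision=1,suppress=True)
s=get_state(); print(s["time_s"],s["position"],s["tool_rot"],s["wrist_force"],s["grip_width"],grasp_offset)
for n in("top","side"):
    f=grab_frame(n); save(f,n+"0"); np.save(n+"0_W.npy",cloud(f)); cv2.imwrite(n+"0.png",f["img"]); print(n,f.keys(),np.array(f["intrinsics"]).ravel())
    print(np.linalg.inv(np.array(f["camera_from_world"]))[:3])
    for q in["cell","terminal","fixture","bay","slot","divider","rack","green_board","white_board"]:
        print(q,[(round(r["p"],2),world(f,r["centre"])) for r in mark_of(q,f)[:3]])
E
```

```text
pics
0.0 [177.8 546.2 204.6] [[-1.   0.3 -0. ]
 [ 0.3  1.  -0. ]
 [ 0.  -0.  -1. ]] [ 0.3 -0.4  0.1] 94.12891191593033 18.8
top dict_keys(['img', 'z_map', 'intrinsics', 'camera_from_world', 'shot']) [409.7   0.  284.5   0.  409.7 204.9   0.    0.    1. ]
[[   0.     1.    -0.1  394.8]
 [  -1.     0.    -0.    10.4]
 [  -0.     0.1    1.  1192. ]]
cell [(0.98, array([ 366.9, -387.2,   25.1])), (0.81, array([ 487.8, -240.9,   20.3])), (0.73, array([ 596.1, -388. ,   22. ]))]
terminal [(0.88, array([ 640.7, -352.1,   22.5])), (0.74, array([ 411. , -435.8,   29.9])), (0.69, array([ 550.1, -237. ,   23. ]))]
fixture [(0.6, array([587.2,  32.1,  -1. ])), (0.54, array([ 548.7, -236.4,   22.7]))]
bay [(0.96, array([591.2, -20.2,  36.9]))]
slot [(0.85, array([588.4,  39.5,   7.6]))]
divider [(0.84, array([535.2, 313.4,   7.2])), (0.59, array([294.4, 322.8,  -3.1]))]
rack [(0.94, array([528.7, 313.6,   1. ]))]
green_board [(0.91, array([536.8, 353.4,   9.5])), (0.2, array([ 731.7, -283.3,    2.9]))]
white_board [(0.61, array([533.8, 261.8,   9.3]))]
side dict_keys(['img', 'z_map', 'intrinsics'
[... 216 characters left out ...]
 (0.59, array([ 593.2, -389.4,   24.3])), (0.36, array([343.2, 146.8,   2.8]))]
terminal [(0.67, array([ 411. , -428.4,   22.9])), (0.63, array([ 733.7, -285.5,    4.3])), (0.55, array([ 549.1, -238.7,   22.2]))]
fixture [(0.66, array([595.6,  29. ,  -1.7]))]
bay [(0.57, array([588.8, -15.2,  35.8])), (0.47, array([ 732.5, -285.5,    3.5]))]
slot [(0.74, array([596.9,  37. ,   7.2]))]
divider [(0.97, array([296.8, 323.5,   0.7])), (0.88, array([537.6, 311. ,   5. ])), (0.19, array([ 491.2, -241.2,   21.5]))]
rack [(0.84, array([539.2, 314.1,  -3. ]))]
green_board [(0.85, array([542.7, 361.4,  11.7])), (0.66, array([ 490.6, -240.6,   23.5]))]
white_board [(0.74, array([538.4, 313.9,   8.8]))]
```

View pics/top0.png

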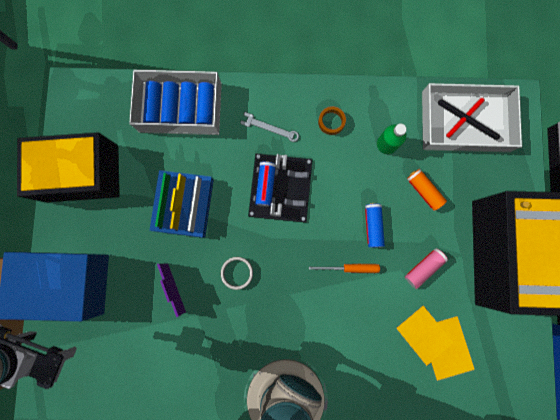

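View pics/side0.png

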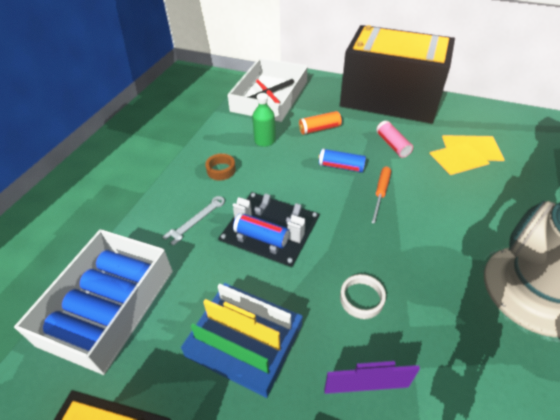

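The top view shows the loose blue cell at (374,226), stripe left, terminal up/away. The fixture is at (281,187) with its fixed cell on the left and the empty cradle on the right. The rack is at (181,204) with the yellow board in the middle slot, green on the left and white on the right. The side view agrees; the purple board, orange and pink cells and the boxed cells are look-alikes.

```bash
cat > m.py <<'E'
from h import *
from scipy.optimize import least_squares
np.set_printoptions(precision=1,suppress=True)
def near(W,x0,x1,y0,y1,z0,z1):
    return (W[...,0]>x0)&(W[...,0]<x1)&(W[...,1]>y0)&(W[...,1]<y1)&(W[...,2]>z0)&(W[...,2]<z1)
def cyl(P,zc,c0,a0=0):
    def r(p):
        n=np.array([-np.sin(p[2]),np.cos(p[2])]); d=(P[:,:2]-p[:2])@n
        return np.r_[np.hypot(d,P[:,2]-zc-p[3])-23,(p[:2]-c0)@[np.cos(p[2]),np.sin(p[2])],p[3]*.5]
    s=least_squares(r,[*c0,a0,0],loss="soft_l1",f_scale=1.5); p=s.x
    t=(P[:,:2]-p[:2])@[np.cos(p[2]),np.sin(p[2])]
    print(" n",len(P),"rms",np.sqrt(np.mean(r(p)**2)),"dz",p[3],"yaw",np.degrees(p[2]),"ext",np.percentile(t,[0,1,99,100]))
    m=(np.percentile(t,.5)+np.percentile(t,99.5))/2
    print(" centre",p[:2],"mid ext",p[:2]+m*np.array([np.cos(p[2]),np.sin(p[2])]))
    return p
def hsv(f): return cv2.cvtColor(f["img"],cv2.COLOR_RGB2HSV).astype(int)
def measure(f):
    W=cloud(f);H=hsv(f);h,s,v=H[...,0],H[...,1],H[...,2]
    m=near(W,405,570,-290,-190,12,60); print("loose");cyl(W[m],23,[488,-240])
    m=near(W,500,680,33,120,40,70)&((h>105)|(h<5))&(s>150); print("fixed");cyl(W[m],38,[590,75])
    y=(h>18)&(h<32)&(s>150)&near(W,440,640,250,380,30,140); P=W[y]
    for nm,q in(("board",P[(P[:,2]>85)&(P[:,2]<101)]),("tab",P[P[:,2]>106])):
        r=cv2.minAreaRect(q[:,:2].astype(np.float32)); print(nm,len(q),r,"zmax",P[:,2].max())
    if 1:
        pl=near(W,450,720,-90,150,4,12)&(v<70); r=cv2.minAreaRect(W[pl][:,:2].astype(np.float32)); print("plate",r,np.median(W[pl][:,2]))
    b=near(W,200,650,-300,200,-6,6); print("bench z",np.nanmedian(W[b][:,2]))
    po=near(W,480,700,-10,90,54,70)&(s<80); q=W[po]
    for k in(q[q[:,0]>590],q[q[:,0]<590]):
        if len(k): print("post",len(k),k.mean(0),k.min(0),k.max(0))
    g=near(W,480,700,-80,0,30,55)&(s<80); q=W[g]
    for k in(q[q[:,0]>590],q[q[:,0]<590]):
        if len(k): print("V",len(k),k.mean(0),k.min(0),k.max(0))
E
python3 - <<'E'
from m import *
for n in("top","side"):
    print("==",n);measure(grab_frame(n))
E
```

```text
== top
loose
 n 727 rms 2.3850918146183004 dz -0.7872316496455607 yaw 4.449285408433216 ext [-61.6 -60.7  58.9  61.7]
 centre [ 488.2 -242.7] mid ext [ 487.9 -242.7]
fixed
 n 563 rms 1.9028093063978593 dz -0.832155121523204 yaw -4.282744445521995 ext [-54.3 -53.7  54.2  55.9]
 centre [589.8  72.9] mid ext [590.2  72.9]
board 134 ((533.1799926757812, 311.6318054199219), (8.263296127319336, 146.24176025390625), 84.89701080322266) zmax 124.57876884101643
tab 84 ((533.6749877929688, 311.25177001953125), (7.098189830780029, 58.8828125), 84.33257293701172) zmax 124.57876884101643
plate ((591.47412109375, 29.06106948852539), (170.66278076171875, 189.06777954101562), 85.5706787109375) 7.44290904242655
bench z -0.39565497606656663
post 91 [658.2  42.7  59.4] [644.7  14.9  54.1] [677.4  82.4  65.9]
post 64 [522.6  39.8  60. ] [507.5  25.1  54.2] [538.   55.   66.3]
V 2 [627.6 -45.4  31.6] [627.4 -46.8  30.8] [627.8 -43.9  32.4]
V 3 [546.  -38.   32.3] [543.1 -40.   30.8] [548.7 -34.3  34.3]
== side
loose
 n 725 rms 2.203147285940976 dz -1.3168568563440157 yaw 4.279809067985936 ext [-60.4 -59.8
[... 197 characters left out ...]
d ext [591.2  73.4]
board 377 ((534.5738525390625, 313.0333251953125), (7.331765651702881, 148.4971923828125), 84.85549926757812) zmax 121.77519047910368
tab 224 ((534.852294921875, 313.183837890625), (7.731297492980957, 59.20511245727539), 85.08393096923828) zmax 121.77519047910368
plate ((592.8348999023438, 31.69640350341797), (171.500244140625, 187.96705627441406), 85.74298858642578) 7.228082594266311
bench z -0.8134357144940623
post 130 [659.2  43.4  59. ] [645.8  16.1  54.1] [679.5  86.   65.2]
post 92 [523.8  39.6  58.8] [508.6  26.1  54. ] [540.   78.9  63.5]
V 3 [630.3 -44.   30.4] [624.  -44.5  30.2] [634.7 -43.7  30.5]
V 3 [544.4 -36.6  30.4] [540.1 -37.   30.1] [550.5 -36.3  30.8]
```

```bash
cat > plan.py <<'E'
import sys; from h import *
from scipy.spatial.transform import Rotation as R
np.set_printoptions(precision=1,suppress=True)
def plan(x,y,z,a):
    s=get_state(); T=np.array(s["tool_rot"]); p=np.array(s["position"])
    a=np.radians(a); Y=np.array([np.cos(a),np.sin(a),0]); Z=np.array([0,0,-1.]); D=np.stack([np.cross(Y,Z),Y,Z],1)
    print("t",round(s["time_s"],2),"pos",p,"ya",np.round(np.degrees(np.arctan2(T[1,1],T[0,1])),2),"w",round(s["grip_width"],1),"f",round(s["grip_force"],1),"F",np.array(s["wrist_force"]))
    d=np.array([x,y,z])-p
    print("rotvec",R.from_matrix(T.T@D).as_rotvec(degrees=True).round(2),"lin now",T.T@d,"lin after turn",D.T@d)
if __name__=="__main__": plan(*map(float,sys.argv[1:]))
E
python3 plan.py 488 -242 150 94.35
```

```text
t 1.1 pos [178.  546.8 205.5] ya 71.97 w 93.9 f 0.0 F [-0.5  0.6 -0.1]
rotvec [  0.    0.  -22.4] lin now [-538.9 -654.    55.5] lin after turn [-249.2 -810.    55.5]
```

send_rows:
  linear:
    - [0,0,0]
    - [0,0,0]
    - [-18,-58,0]
    - [-18,-58,0]
    - [-18,-58,0]
    - [-18,-58,0]
    - [-18,-58,0]
    - [-18,-58,0]
    - [-18,-58,0]
    - [-18,-58,0]
    - [-18,-58,0]
    - [-18,-58,0]
  dr:
    - [0,0,-8]
    - [0,0,-8]
    - [0,0,-6.4]
    - [0,0,0]
    - [0,0,0]
    - [0,0,0]
    - [0,0,0]
    - [0,0,0]
    - [0,0,0]
    - [0,0,0]
    - [0,0,0]
    - [0,0,0]
  gripper: -0.2

```text
time_s: 2.6
position: [395.8, -22.0, 205.9]
tool_rot: [[-0.997, -0.075, 0.002], [-0.075, 0.997, 0.0], [-0.002, 0.0, -1.0]]
wrist_force: [1.6, 1.3, -0.2]
grip_width: 56.3
grip_force: 0.0
```

```bash
python3 plan.py 488 -242 120 94.35
```

```text
t 2.6 pos [395.8 -22.  205.9] ya 94.32 w 56.3 f 0.0 F [ 1.6  1.3 -0.2]
rotvec [ 0.   0.1 -0. ] lin now [ -75.2 -226.3   86. ] lin after turn [ -75.2 -226.3   85.9]
```

send_rows:
  linear:
    - [-18,-54,0]
    - [-18,-54,0]
    - [-18,-54,10]
    - [-18,-54,35]
    - [0,0,30]
    - [0,0,0]
    - [0,0,0]
  dr:
    - [0,0,0]
    - [0,0,0]
    - [0,0,0]
    - [0,0,0]
    - [0,0,0]
    - [0,0,0]
    - [0,0,0]

```text
time_s: 3.48
position: [482.5, -226.4, 133.7]
tool_rot: [[-0.997, -0.077, 0.001], [-0.077, 0.997, -0.001], [-0.001, -0.001, -1.0]]
wrist_force: [-0.6, 0.8, 1.0]
grip_width: 56.6
grip_force: 0.0
```

```bash
python3 plan.py 488 -242 5 94.35
```

```text
t 3.48 pos [ 482.5 -226.4  133.7] ya 94.39 w 56.6 f 0.0 F [-0.6  0.8  1. ]
rotvec [-0.   0.1  0. ] lin now [ -4.2 -15.9 128.7] lin after turn [ -4.3 -16.  128.7]
```

send_rows:
  linear:
    - [-4,-16,30]
    - [0,0,35]
    - [0,0,25]
    - [0,0,20]
    - [0,0,12]
    - [0,0,6]
    - [0,0,0]
    - [0,0,0]
  dr:
    - [0,0,0]
    - [0,0,0]
    - [0,0,0]
    - [0,0,0]
    - [0,0,0]
    - [0,0,0]
    - [0,0,0]
    - [0,0,0]
  gripper: -0.4

```text
time_s: 4.47
position: [487.8, -242.4, 5.5]
tool_rot: [[-0.997, -0.076, 0.001], [-0.076, 0.997, -0.001], [-0.001, -0.001, -1.0]]
wrist_force: [0.4, 0.0, 0.3]
grip_width: 65.5
grip_force: 0.0
```

```bash
python3 plan.py 488 -242 5 94.35
python3 - <<'E'
from m import *
f=grab_frame("side"); cv2.imwrite("pics/s1.png",cv2.resize(f["img"][110:220,280:420,::-1],None,fx=4,fy=4))
E
```

```text
t 4.47 pos [ 487.8 -242.4    5.5] ya 94.37 w 65.5 f 0.0 F [0.4 0.  0.3]
rotvec [-0.1  0.1  0. ] lin now [-0.3  0.4  0.5] lin after turn [-0.3  0.4  0.5]
```

View pics/s1.png

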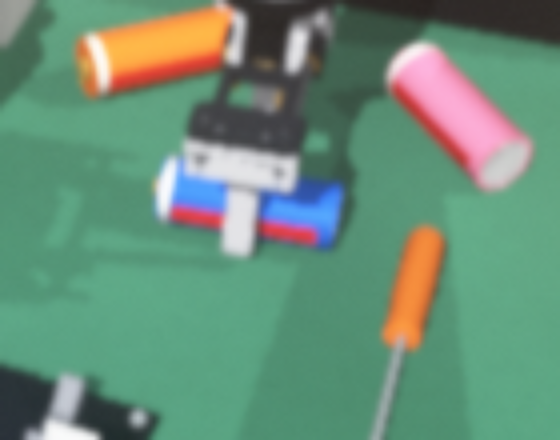

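The stripe faces left, and the fingers straddle the cell cleanly. Next I narrow the cage and roll it right.

send_rows:
  linear:
    - [0,0,0]
    - [0,0,0]
    - [0,0,0]
    - [0,-2,0]
    - [0,-3,0]
    - [0,-4,0]
    - [0,-4,0]
    - [0,-4,0]
    - [0,-4,0]
    - [0,-4,0]
    - [0,-4,0]
    - [0,-3,0]
  dr:
    - [0,0,0]
    - [0,0,0]
    - [0,0,0]
    - [0,0,0]
    - [0,0,0]
    - [0,0,0]
    - [0,0,0]
    - [0,0,0]
    - [0,0,0]
    - [0,0,0]
    - [0,0,0]
    - [0,0,0]
  gripper: -0.07

```text
time_s: 6.02
position: [489.8, -274.4, 4.7]
tool_rot: [[-0.997, -0.076, 0.0], [-0.076, 0.997, -0.0], [-0.0, -0.0, -1.0]]
wrist_force: [0.1, 0.4, -0.1]
grip_width: 50.4
grip_force: 0.0
```

send_rows:
  linear:
    - [0,-2,0]
    - [0,-1,0]
    - [0,0,0]
    - [0,0,0]
  dr:
    - [0,0,0]
    - [0,0,0]
    - [0,0,0]
    - [0,0,0]

```text
time_s: 6.52
position: [489.9, -277.0, 4.7]
tool_rot: [[-0.997, -0.076, -0.0], [-0.076, 0.997, 0.0], [0.0, 0.0, -1.0]]
wrist_force: [0.4, 0.1, -0.3]
grip_width: 50.0
grip_force: 0.0
```

```bash
python3 plan.py 485 -278 5 94.35
python3 - <<'E'
from m import *
f=grab_frame("side"); g=grab_frame("top")
a=cv2.resize(f["img"][110:220,280:400,::-1],(480,440)); b=cv2.resize(g["img"][190:270,340:400,::-1],(320,440))
cv2.imwrite("pics/s2.png",np.hstack([a,b]))
E
```

```text
t 6.53 pos [ 489.9 -277.     4.7] ya 94.37 w 50.0 f 0.0 F [ 0.4  0.1 -0.3]
rotvec [ 0. -0.  0.] lin now [ 4.9 -0.7 -0.3] lin after turn [ 4.9 -0.7 -0.3]
```

View pics/s2.png

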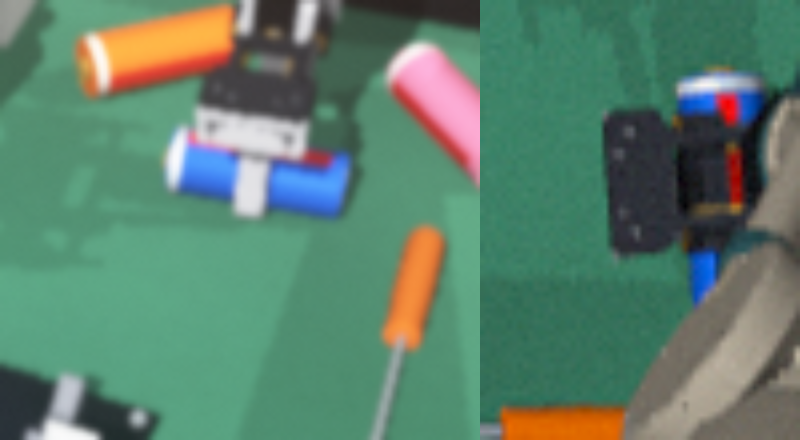

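The stripe is near the top: side view about (240,145), top view about (730,170). Next I measure its angle.

```bash
cat > stripe.py <<'E'
from m import *
def stripe(box,zc,c0):
    for n in("top","side"):
        f=grab_frame(n);W=cloud(f);h,s,v=np.moveaxis(hsv(f),-1,0)
        nb=near(W,*box); red=nb&((h<6)|(h>172))&(s>150); blue=nb&(h>100)&(h<125)&(s>140)
        P=W[red|blue]; 
        if len(P)<60: print(n,"few",len(P));continue
        p=cyl(P,zc,c0); nv=np.array([-np.sin(p[2]),np.cos(p[2])]); r=W[red]; d=(r[:,:2]-p[:2])@nv
        print(n,"red n",len(r),"lateral mean",d.mean(),np.percentile(d,[5,95]),"z",r[:,2].mean(),"angle(+left)",np.degrees(np.arctan2(d.mean(),r[:,2].mean()-zc-p[3])))
E
python3 - <<'E'
from stripe import *
stripe((405,570,-320,-230,8,55),23,[487,-278])
E
```

```text
n 101 rms 1.6986817113330837 dz -0.31999025905347933 yaw 5.004357467045105 ext [-52.3 -49.6  51.6  52.4]
 centre [ 486.9 -276.7] mid ext [ 487.4 -276.6]
top red n 32 lateral mean 1.7751918643210778 [-0.8  4.5] z 45.81837542842217 angle(+left) 4.387178661260785
 n 371 rms 2.0153537388994684 dz -0.6425709060498287 yaw 4.206155329278609 ext [-56.6 -56.   51.9  52.9]
 centre [ 486.9 -276.2] mid ext [ 485.2 -276.3]
side red n 8 lateral mean 2.1655108520166753 [-1.6  6. ] z 45.08084421496183 angle(+left) 5.44377052573201
```

send_rows:
  linear:
    - [0,0,0]
    - [0,0,0]
    - [0,0,0]
    - [0,0,0]
    - [0,0,0]
    - [0,0,-4]
    - [0,0,-10]
    - [0,0,-20]
    - [0,0,-25]
    - [0,0,-30]
    - [0,0,-10]
    - [0,0,0]
  dr:
    - [0,0,0]
    - [0,0,0]
    - [0,0,0]
    - [0,0,0]
    - [0,0,0]
    - [0,0,0]
    - [0,0,0]
    - [0,0,0]
    - [0,0,0]
    - [0,0,0]
    - [0,0,0]
    - [0,0,0]
  gripper: 0.2
  grip_force: 30

```text
time_s: 8.22
position: [490.1, -277.3, 104.1]
tool_rot: [[-0.997, -0.076, 0.001], [-0.076, 0.997, -0.001], [-0.001, -0.001, -1.0]]
wrist_force: [1.0, -0.0, -4.9]
grip_width: 45.2
grip_force: 30.0
```

```bash
python3 plan.py 588 -17 103.7 85.65
python3 - <<'E'
from stripe import *
stripe((405,570,-320,-230,100,160),122,[488,-277])
E
```

```text
t 8.22 pos [ 490.1 -277.3  104.1] ya 94.36 w 45.2 f 30.0 F [ 1.  -0.  -4.9]
rotvec [-0.   0.1  8.7] lin now [-117.4  252.1    0.3] lin after turn [-77.9 267.    0.4]
 n 111 rms 1.8450646387886929 dz -0.09065733445588445 yaw 4.575593739107445 ext [-56.1 -50.7  51.7  60.9]
 centre [ 488.2 -279. ] mid ext [ 489.5 -278.9]
top red n 29 lateral mean 0.8813912218163223 [-2.   4.7] z 145.1860921836074 angle(+left) 2.1685107685682543
 n 464 rms 1.6386682114782443 dz -1.3331348342505613 yaw 4.45763002997351 ext [-57.5 -56.7  50.5  51.2]
 centre [ 488.1 -277.7] mid ext [ 485.  -277.9]
side red n 22 lateral mean 1.927267579547194 [-1.5  5.2] z 144.13244869511763 angle(+left) 4.695259555186751
```

Lifted, with the stripe within 5° of the top. Next I carry it over the cradle.

send_rows:
  linear:
    - [0,0,0]
    - [-13,44,0]
    - [-13,45,0]
    - [-13,45,0]
    - [-13,45,0]
    - [-13,44,0]
    - [-8,27,0]
    - [-5,17,0]
    - [0,0,0]
    - [0,0,0]
    - [0,0,0]
  dr:
    - [0,0,4.3]
    - [0,0,4.4]
    - [0,0,0]
    - [0,0,0]
    - [0,0,0]
    - [0,0,0]
    - [0,0,0]
    - [0,0,0]
    - [0,0,0]
    - [0,0,0]
    - [0,0,0]

```text
time_s: 9.7
position: [584.1, -16.8, 103.6]
tool_rot: [[-0.997, 0.077, -0.0], [0.077, 0.997, -0.0], [0.0, -0.0, -1.0]]
wrist_force: [-0.6, -0.1, -4.3]
grip_width: 45.2
grip_force: 30.0
```

```bash
python3 plan.py 588 -17 19.7 85.65
python3 - <<'E'
from stripe import *
for n in("top","side"):
    f=grab_frame(n);W=cloud(f);h,s,v=np.moveaxis(hsv(f),-1,0)
    m=near(W,510,670,-60,20,100,160)&(h>100)&(h<125)&(s>140); print(n); cyl(W[m],122,[588,-17])
    m=near(W,500,680,33,120,40,70)&((h>105)|(h<5))&(s>150); print("fixed");cyl(W[m],38,[590,75])
    save(f,n+"3")
E
```

```text
t 9.7 pos [584.1 -16.8 103.6] ya 85.59 w 45.2 f 30.0 F [-0.6 -0.1 -4.3]
rotvec [-0.  -0.  -0.1] lin now [-3.9  0.1 83.9] lin after turn [-3.9  0.1 83.9]
top
 n 222 rms 1.5231960001686984 dz -1.0722826649243324 yaw -4.3552153439557895 ext [-64.4 -63.9 -20.9 -20.4]
 centre [587.9 -18.3] mid ext [545.6 -15.1]
fixed
 n 132 rms 1.3013166807585423 dz -0.9470894391770066 yaw -4.204242212408241 ext [-53.9 -52.7  54.2  55.1]
 centre [589.8  72.8] mid ext [590.6  72.8]
side
 n 443 rms 1.263741543141636 dz -0.9264884601294083 yaw -4.31396708133016 ext [-63.5 -62.5  44.8  46.8]
 centre [588.  -17.5] mid ext [579.3 -16.9]
fixed
 n 663 rms 1.2697632688186966 dz -0.4600645353463595 yaw -4.326453195241057 ext [-52.6 -51.8  54.5  55.9]
 centre [589.9  73.6] mid ext [591.4  73.5]
```

View pics/side3.png

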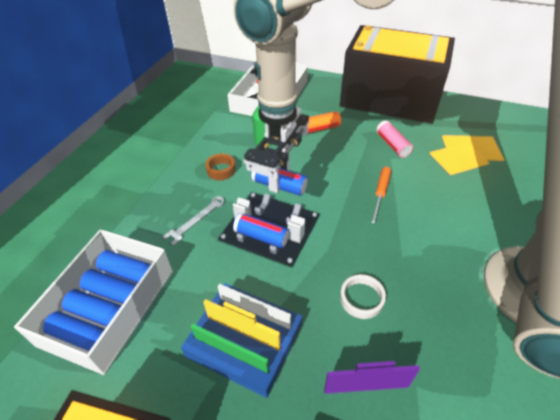

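send_rows:
  linear:
    - [-4.5,1,10]
    - [0,0,20]
    - [0,0,20]
    - [0,0,14]
    - [0,0,8]
    - [0,0,4]
    - [0,0,2]
    - [0,0,2]
    - [0,0,1]
    - [0,0,0]
    - [0,0,0]
  dr:
    - [0,0,0]
    - [0,0,0]
    - [0,0,0]
    - [0,0,0]
    - [0,0,0]
    - [0,0,0]
    - [0,0,0]
    - [0,0,0]
    - [0,0,0]
    - [0,0,0]
    - [0,0,0]

```text
time_s: 11.18
position: [589.2, -14.9, 22.9]
tool_rot: [[-0.997, 0.076, 0.0], [0.076, 0.997, 0.0], [-0.0, 0.0, -1.0]]
wrist_force: [-0.1, -0.1, -4.6]
grip_width: 45.5
grip_force: 30.0
```

```bash
python3 plan.py 588.4 -16 19.7 85.65
python3 - <<'E'
from stripe import *
for n in("top","side"):
    f=grab_frame(n);W=cloud(f);h,s,v=np.moveaxis(hsv(f),-1,0)
    m=near(W,510,670,-60,18,20,75)&(h>100)&(h<125)&(s>140); print(n); cyl(W[m],38,[588,-17])
E
```

```text
t 11.18 pos [589.2 -14.9  22.9] ya 85.67 w 45.5 f 30.0 F [-0.1 -0.1 -4.6]
rotvec [0. 0. 0.] lin now [ 0.7 -1.2  3.2] lin after turn [ 0.7 -1.2  3.2]
top
 n 191 rms 1.6176554664937937 dz 1.9813415667693763 yaw -3.475870863065789 ext [-59.8 -59.1 -16.6 -15.5]
 centre [588.1 -15.4] mid ext [550.2 -13.1]
side
 n 316 rms 1.3533097110424017 dz 2.273544805533358 yaw -4.3504445432016485 ext [-58.2 -57.5  49.7  51.7]
 centre [588.1 -15.3] mid ext [584.8 -15. ]
```

send_rows:
  linear:
    - [0,-1,0]
    - [0,0,1]
    - [0,0,1]
    - [0,0,0.6]
    - [0,0,0]
    - [0,0,0]
  dr:
    - [0,0,0]
    - [0,0,0]
    - [0,0,0]
    - [0,0,0]
    - [0,0,0]
    - [0,0,0]

```text
time_s: 12.02
position: [589.0, -15.9, 20.1]
tool_rot: [[-0.997, 0.076, 0.0], [0.076, 0.997, 0.0], [-0.0, 0.0, -1.0]]
wrist_force: [0.2, -0.2, -4.5]
grip_width: 45.8
grip_force: 30.0
```

send_rows:
  linear:
    - [0,0,0.6]
    - [0,0,0]
    - [0,0,0]
  dr:
    - [0,0,0]
    - [0,0,0]
    - [0,0,0]

```text
time_s: 12.4
position: [589.1, -15.9, 19.7]
tool_rot: [[-0.997, 0.076, 0.0], [0.076, 0.997, -0.0], [-0.0, 0.0, -1.0]]
wrist_force: [1.0, 0.9, -3.0]
grip_width: 45.4
grip_force: 30.0
```

send_rows:
  linear:
    - [0,0,0.5]
    - [0,0,0]
    - [0,0,0]
  dr:
    - [0,0,0]
    - [0,0,0]
    - [0,0,0]

```text
time_s: 12.78
position: [589.1, -15.9, 19.6]
tool_rot: [[-0.997, 0.076, 0.001], [0.076, 0.997, -0.0], [-0.001, 0.0, -1.0]]
wrist_force: [-2.0, -0.3, 3.5]
grip_width: 44.9
grip_force: 30.0
```

send_rows:
  linear:
    - [0,0,0]
    - [0,0,0]
    - [0,0,0]
    - [0,0,0]
    - [0,0,-10]
    - [0,0,-30]
    - [0,0,-40]
    - [0,0,-50]
    - [0,0,-50]
    - [0,0,-20]
    - [0,0,0]
  dr:
    - [0,0,0]
    - [0,0,0]
    - [0,0,0]
    - [0,0,0]
    - [0,0,0]
    - [0,0,0]
    - [0,0,0]
    - [0,0,0]
    - [0,0,0]
    - [0,0,0]
    - [0,0,0]
  gripper: -0.3

```text
time_s: 14.15
position: [590.1, -16.0, 221.6]
tool_rot: [[-0.997, 0.075, 0.005], [0.075, 0.997, -0.001], [-0.005, -0.0, -1.0]]
wrist_force: [-0.3, -0.1, -1.2]
grip_width: 61.6
grip_force: 0.0
```

```bash
python3 plan.py 534 312.5 150 84.9
python3 - <<'E'
from stripe import *
stripe((510,670,-60,18,20,75),38,[588,-17])
for n in("top","side"):
    f=grab_frame(n);W=cloud(f);h,s,v=np.moveaxis(hsv(f),-1,0)
    m=near(W,500,680,33,120,40,70)&((h>105)|(h<5))&(s>150); print("fixed");cyl(W[m],38,[590,75])
    y=(h>18)&(h<32)&(s>150)&near(W,440,640,250,380,30,140); P=W[y]
    for nm,q in(("board",P[(P[:,2]>85)&(P[:,2]<101)]),("tab",P[P[:,2]>106])):
        c,w,a=cv2.minAreaRect(q[:,:2].astype(np.float32)); print(n,nm,len(q),c,w,a)
E
```

```text
t 14.15 pos [590.1 -16.  221.6] ya 85.67 w 61.6 f 0.0 F [-0.3 -0.1 -1.2]
rotvec [-0.   0.3  0.8] lin now [ 81.1 323.4  71.1] lin after turn [ 85.1 322.2  71.6]
 n 446 rms 1.862414918000213 dz -0.6940458830306243 yaw -4.794727974717695 ext [-59.5 -58.7  26.8  39.5]
 centre [588.  -17.2] mid ext [572.3 -15.9]
top red n 83 lateral mean 1.2956099725632977 [-2.5  5.2] z 60.89742087880034 angle(+left) 3.1434454110194063
 n 616 rms 1.4084486944479677 dz -0.5863519223767373 yaw -4.4426443838105785 ext [-58.5 -56.8  49.1  51.3]
 centre [588.  -16.5] mid ext [584.2 -16.2]
side red n 89 lateral mean -0.001341672414065139 [-3.4  3.7] z 60.86973473018966 angle(+left) -0.003277280130733762
fixed
 n 149 rms 1.4381805017287046 dz 0.680635109448867 yaw -4.539207962770655 ext [-54.2 -53.4  29.   31.6]
 centre [590.   74.5] mid ext [578.2  75.5]
top board 136 (533.1138305664062, 311.51239013671875) (7.888330936431885, 145.99935913085938) 84.75949096679688
top tab 81 (533.6534423828125, 310.9119567871094) (7.015981197357178, 59.01078796386719) 83.96179962158203
fixed
 n 661 rms 1.3551915013221247 dz -0.36873247438626217 yaw -4.507344891481648 ext [-53.  -51.7  55.1  57.4]
 centre [589.9  73.4] mid ext [591.6  73.3]
side board 376 (534.4073486328125, 312.9698181152344) (7.5433244705200195, 149.26840209960938) 84.84553527832031
side tab 220 (534.43505859375, 312.6911926269531) (8.457032203674316, 60.02080535888672) 83.60482025146484
```

Cell is seated (stripe within about 3° of up, axial match within 1 mm of its neighbour). Now the divider.

send_rows:
  linear:
    - [0,0,0]
    - [14,54,10]
    - [14,54,10]
    - [14,54,10]
    - [14,54,10]
    - [14,54,10]
    - [10,38,10]
    - [5,14,10]
    - [0,0,0]
    - [0,0,0]
    - [0,0,0]
  dr:
    - [0,-0.3,0.8]
    - [0,0,0]
    - [0,0,0]
    - [0,0,0]
    - [0,0,0]
    - [0,0,0]
    - [0,0,0]
    - [0,0,0]
    - [0,0,0]
    - [0,0,0]
    - [0,0,0]
  gripper: 0.15

```text
time_s: 15.72
position: [534.4, 311.0, 149.2]
tool_rot: [[-0.996, 0.091, 0.006], [0.091, 0.996, -0.0], [-0.006, 0.0, -1.0]]
wrist_force: [0.5, 0.2, 0.2]
grip_width: 39.9
grip_force: 0.0
```

```bash
python3 plan.py 534 312.2 90 84.9
```

```text
t 15.72 pos [534.4 311.  149.2] ya 84.75 w 39.9 f 0.0 F [0.5 0.2 0.2]
rotvec [ 0.   0.4 -0.1] lin now [ 0.8  1.2 59.2] lin after turn [ 0.5  1.2 59.2]
```

send_rows:
  linear:
    - [0.5,1.2,10]
    - [0,0,20]
    - [0,0,16]
    - [0,0,9]
    - [0,0,4]
    - [0,0,0]
    - [0,0,0]
  dr:
    - [0,0.4,-0.1]
    - [0,0,0]
    - [0,0,0]
    - [0,0,0]
    - [0,0,0]
    - [0,0,0]
    - [0,0,0]

```text
time_s: 16.6
position: [533.5, 313.9, 90.2]
tool_rot: [[-0.996, 0.088, -0.001], [0.088, 0.996, 0.001], [0.001, 0.001, -1.0]]
wrist_force: [-0.0, -0.7, 0.5]
grip_width: 39.9
grip_force: 0.0
```

send_rows:
  linear:
    - [0,0,0]
    - [0,0,0]
    - [0,0,0]
    - [0,0,0]
    - [0,0,0]
    - [0,0,0]
  dr:
    - [0,0,0]
    - [0,0,0]
    - [0,0,0]
    - [0,0,0]
    - [0,0,0]
    - [0,0,0]
  gripper: 1
  grip_force: 25

```text
time_s: 17.35
position: [533.2, 313.6, 89.7]
tool_rot: [[-0.996, 0.088, -0.002], [0.088, 0.996, 0.0], [0.002, 0.0, -1.0]]
wrist_force: [-0.8, -0.7, 1.2]
grip_width: 5.9
grip_force: 25.0
```

send_rows:
  linear:
    - [0,0,-5]
    - [0,0,-10]
    - [0,0,-15]
    - [0,0,-20]
    - [0,0,-25]
    - [0,0,-15]
    - [0,0,-5]
    - [0,0,0]
    - [0,0,0]
  dr:
    - [0,0,0]
    - [0,0,0]
    - [0,0,0]
    - [0,0,0]
    - [0,0,0]
    - [0,0,0]
    - [0,0,0]
    - [0,0,0]
    - [0,0,0]

```text
time_s: 18.48
position: [532.7, 313.3, 183.6]
tool_rot: [[-0.996, 0.088, -0.004], [0.088, 0.996, -0.001], [0.004, -0.001, -1.0]]
wrist_force: [0.1, -0.9, -2.4]
grip_width: 6.1
grip_force: 25.0
```

```bash
python3 plan.py 592.4 35 184 85.65
python3 - <<'E'
from m import *
for n in("top","side"):
    f=grab_frame(n);W=cloud(f);h,s,v=np.moveaxis(hsv(f),-1,0)
    y=(h>18)&(h<32)&(s>150)&near(W,440,640,250,380,100,230); P=W[y]
    for lo,hi in((105,125),(125,150),(150,182)):
        q=P[(P[:,2]>lo)&(P[:,2]<hi)]
        if len(q)<10: continue
        c,w,a=cv2.minAreaRect(q[:,:2].astype(np.float32)); A=np.polyfit(q[:,0],q[:,1],1); print(n,lo,len(q),q.mean(0),c,w,a,"x",q[:,0].min(),q[:,0].max(),np.degrees(np.arctan(A[0])),"y at533",np.polyval(A,533))
    print("z",P[:,2].min(),P[:,2].max())
E
```

```text
t 18.48 pos [532.7 313.3 183.6] ya 84.96 w 6.1 f 25.0 F [ 0.1 -0.9 -2.4]
rotvec [-0.1 -0.2 -0.7] lin now [ -83.9 -272.    -0.5] lin after turn [ -80.7 -273.    -0.4]
top 105 52 [500. 312. 116.] (531.782958984375, 308.6860046386719) (4.236223220825195, 147.05337524414062) 83.64497375488281 x 458.9058772339585 605.0790510528758 -5.188926826105086 y at533 309.04396176089045
top 125 84 [511.7 310.9 137.6] (531.5717163085938, 309.4897766113281) (2.728508234024048, 144.5831756591797) 85.1701431274414 x 459.52112253977066 603.5079729230346 -5.028527823649428 y at533 309.0318480467439
top 150 128 [519.  310.5 166.2] (532.6840209960938, 309.18719482421875) (4.394085884094238, 148.44241333007812) 84.00019073486328 x 458.7797521538067 606.7129166410133 -5.160905541378898 y at533 309.1912401135934
z 106.56753821125358 212.1065549912703
side 105 235 [511.5 317.6 117.1] (513.8504028320312, 317.5423278808594) (3.095238208770752, 107.6338119506836) 85.8009033203125 x 460.1251353906026 567.4653332199532 -4.898395681402275 y at533 315.78859380815425
side 125 394 [511.5 317.6 137.6] (512.875244140625, 317.4317932128906) (2.9367213249206543, 105.50975799560547) 85.35572052001953 x 460.17466084247184 565.4246085096361 -5.029443213201167 y at533 315.7527135572137
side 150 455 [502.8 318.4 165. ] (512.2010498046875, 317.50006103515625) (3.1841273307800293, 104.16474151611328) 85.67645263671875 x 460.24243295790643 564.0625896314025 -4.993300081795464 y at533 315.7805077501381
z 108.1200233506155 215.1531980342097
```

send_rows:
  linear:
    - [0,0,0]
    - [-12,-40,0]
    - [-15,-50,0]
    - [-15,-50,0]
    - [-15,-50,0]
    - [-12,-42,0]
    - [-7,-25,0]
    - [-4,-12,0]
    - [0,-3,0]
    - [0,0,0]
    - [0,0,0]
  dr:
    - [0,-0.2,-0.7]
    - [0,0,0]
    - [0,0,0]
    - [0,0,0]
    - [0,0,0]
    - [0,0,0]
    - [0,0,0]
    - [0,0,0]
    - [0,0,0]
    - [0,0,0]
    - [0,0,0]

```text
time_s: 19.95
position: [592.2, 37.4, 184.7]
tool_rot: [[-0.997, 0.074, 0.002], [0.074, 0.997, 0.0], [-0.002, 0.001, -1.0]]
wrist_force: [0.2, -0.4, -2.2]
grip_width: 5.6
grip_force: 25.0
```

```bash
python3 plan.py 592.3 35.9 160 85.6
```

```text
t 19.95 pos [592.2  37.4 184.7] ya 85.74 w 5.6 f 25.0 F [ 0.2 -0.4 -2.2]
rotvec [0.  0.1 0.1] lin now [-0.1 -1.5 24.7] lin after turn [-0.2 -1.5 24.7]
```

Descend to just above the lips and check alignment by camera.

send_rows:
  linear:
    - [0,-1.5,5]
    - [0,0,12]
    - [0,0,10]
    - [0,0,5]
    - [0,0,2]
    - [0,0,0]
    - [0,0,0]
  dr:
    - [0,0,0]
    - [0,0,0]
    - [0,0,0]
    - [0,0,0]
    - [0,0,0]
    - [0,0,0]
    - [0,0,0]

```text
time_s: 20.82
position: [592.7, 34.8, 151.1]
tool_rot: [[-0.997, 0.076, 0.003], [0.076, 0.997, -0.0], [-0.003, 0.0, -1.0]]
wrist_force: [0.6, -0.1, -1.9]
grip_width: 5.9
grip_force: 25.0
```

```bash
python3 plan.py 592.3 35.9 88 85.6
python3 - <<'E'
from m import *
for n in("top","side"):
    f=grab_frame(n);W=cloud(f);h,s,v=np.moveaxis(hsv(f),-1,0)
    save(f,n+"4")
    y=(h>18)&(h<32)&(s>150)&near(W,490,690,0,80,66,190); P=W[y]
    for lo,hi in((70,100),(100,130),(130,155)):
        q=P[(P[:,2]>lo)&(P[:,2]<hi)]
        if len(q)<10: continue
        A=np.polyfit(q[:,0],q[:,1],1); print(n,lo,len(q),"x",q[:,0].min(),q[:,0].max(),np.degrees(np.arctan(A[0])),"y at592.3",np.polyval(A,592.3))
    po=near(W,480,700,10,75,50,66)&(s<60)&(v>120); q=W[po]
    for k in(q[q[:,0]>590],q[q[:,0]<590]):
        if len(k): print("post",len(k),k.mean(0),k.min(0),k.max(0))
a=cv2.imread("pics/side4.png")[170:270,205:335];b=cv2.imread("pics/top4.png")[140:230,235:325]
cv2.imwrite("pics/c4.png",np.hstack([cv2.resize(a,(455,350)),cv2.resize(b,(345,350))]))
E
```

```text
t 20.82 pos [592.7  34.8 151.1] ya 85.66 w 5.9 f 25.0 F [ 0.6 -0.1 -1.9]
rotvec [0.  0.1 0.1] lin now [ 0.7  1.1 63.1] lin after turn [ 0.5  1.1 63.1]
top 70 10 x 519.2584743794482 579.7091243120734 -7.768255657307912 y at592.3 29.231337439122612
top 100 10 x 519.1855076055714 582.4345666063139 -5.975489310228067 y at592.3 29.890907089945237
top 130 28 x 518.6184273902302 563.0953795090473 -5.128239569933352 y at592.3 32.20410053299193
post 51 [520.7  38.7  59.1] [507.7  27.2  50.6] [537.1  55.   65.4]
side 70 441 x 520.7306877879006 668.5230653713835 -4.37766100561712 y at592.3 37.38243769290759
side 100 571 x 520.2961785807462 668.4090121309948 -4.388117840223572 y at592.3 37.4501774217137
side 130 506 x 519.6749496219644 669.841281980174 -4.291423630388832 y at592.3 37.16345157431999
post 132 [661.5  39.6  56.2] [646.9  21.1  50. ] [679.7  74.7  64. ]
post 133 [522.7  44.4  56.1] [508.7  29.   50.1] [539.8  74.1  65.3]
```

View pics/c4.png

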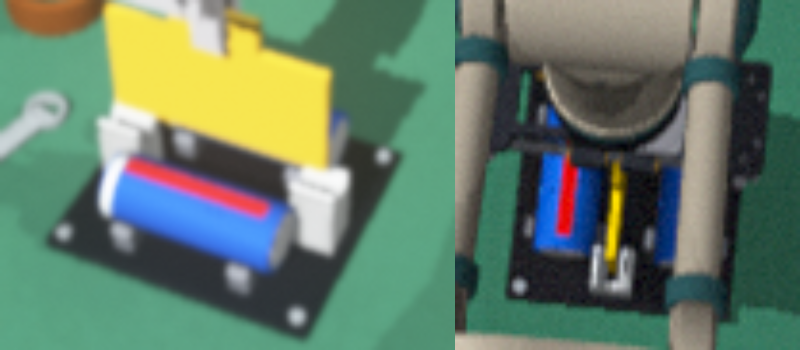

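The board sits above the channel, in line with the posts (side crop (215,90), top crop (612,210)). It needs about +1 mm sideways; then I go into the mouth.

send_rows:
  linear:
    - [0.3,1,0]
    - [0,0,3]
    - [0,0,5]
    - [0,0,5]
    - [0,0,4]
    - [0,0,2]
    - [0,0,0]
    - [0,0,0]
  dr:
    - [0,0,0]
    - [0,0,0]
    - [0,0,0]
    - [0,0,0]
    - [0,0,0]
    - [0,0,0]
    - [0,0,0]
    - [0,0,0]

```text
time_s: 21.92
position: [592.4, 35.8, 131.9]
tool_rot: [[-0.997, 0.076, 0.002], [0.076, 0.997, -0.0], [-0.002, 0.0, -1.0]]
wrist_force: [0.1, 0.3, -2.4]
grip_width: 6.0
grip_force: 25.0
```

```bash
python3 plan.py 592.3 35.9 88 85.6
```

```text
t 21.93 pos [592.4  35.8 131.9] ya 85.66 w 6.0 f 25.0 F [ 0.1  0.3 -2.4]
rotvec [0.  0.1 0.1] lin now [ 0.2  0.  43.9] lin after turn [ 0.1  0.1 43.9]
```

send_rows:
  linear:
    - [0,0,2]
    - [0,0,4]
    - [0,0,6]
    - [0,0,6]
    - [0,0,6]
    - [0,0,6]
    - [0,0,5]
    - [0,0,3]
    - [0,0,2]
    - [0,0,0]
    - [0,0,0]
  dr:
    - [0,0,0]
    - [0,0,0]
    - [0,0,0]
    - [0,0,0]
    - [0,0,0]
    - [0,0,0]
    - [0,0,0]
    - [0,0,0]
    - [0,0,0]
    - [0,0,0]
    - [0,0,0]

```text
time_s: 23.3
position: [592.5, 35.9, 91.9]
tool_rot: [[-0.997, 0.076, 0.002], [0.076, 0.997, -0.0], [-0.002, 0.0, -1.0]]
wrist_force: [0.2, -0.2, -1.8]
grip_width: 5.4
grip_force: 25.0
```

```bash
python3 plan.py 592.3 35.9 87.7 85.6
```

```text
t 23.3 pos [592.5  35.9  91.9] ya 85.66 w 5.4 f 25.0 F [ 0.2 -0.2 -1.8]
rotvec [0.  0.1 0.1] lin now [0.2 0.  4.2] lin after turn [0.2 0.  4.2]
```

send_rows:
  linear:
    - [0,0,1.5]
    - [0,0,1.5]
    - [0,0,1]
    - [0,0,0.5]
    - [0,0,0]
    - [0,0,0]
  dr:
    - [0,0,0]
    - [0,0,0]
    - [0,0,0]
    - [0,0,0]
    - [0,0,0]
    - [0,0,0]

```text
time_s: 24.05
position: [592.5, 35.8, 87.7]
tool_rot: [[-0.997, 0.076, 0.002], [0.076, 0.997, -0.0], [-0.002, 0.0, -1.0]]
wrist_force: [-0.2, -0.4, 3.8]
grip_width: 5.8
grip_force: 25.0
```

Floor contact is at the expected height, so I release and retreat.

send_rows:
  linear:
    - [0,0,0]
    - [0,0,0]
    - [0,0,0]
    - [0,0,-5]
    - [0,0,-20]
    - [0,0,-35]
    - [0,0,-50]
    - [0,0,-40]
    - [0,0,0]
    - [0,0,0]
  dr:
    - [0,0,0]
    - [0,0,0]
    - [0,0,0]
    - [0,0,0]
    - [0,0,0]
    - [0,0,0]
    - [0,0,0]
    - [0,0,0]
    - [0,0,0]
    - [0,0,0]
  gripper: 0.2

```text
time_s: 25.3
position: [591.5, 35.9, 236.6]
tool_rot: [[-0.997, 0.076, 0.001], [0.076, 0.997, 0.0], [-0.001, 0.0, -1.0]]
wrist_force: [-0.3, -0.8, -0.3]
grip_width: 37.4
grip_force: 0.0
```

```bash
python3 plan.py 592.3 35.9 87.7 85.6
python3 - <<'E'
from stripe import *
stripe((510,670,-60,18,20,75),38,[588,-17])
f=grab_frame("side");W=cloud(f);h,s,v=np.moveaxis(hsv(f),-1,0)
y=(h>18)&(h<32)&(s>150)&near(W,490,690,0,80,66,190); P=W[y]
for lo,hi in((66,80),(80,92),(96,125)):
    q=P[(P[:,2]>lo)&(P[:,2]<hi)]; A=np.polyfit(q[:,0],q[:,1],1); print(lo,len(q),"x",q[:,0].min(),q[:,0].max(),np.degrees(np.arctan(A[0])),"y at592.3",np.polyval(A,592.3))
print(P[:,2].max())
E
```

```text
t 25.3 pos [591.5  35.9 236.6] ya 85.66 w 37.4 f 0.0 F [-0.3 -0.8 -0.3]
rotvec [0.  0.  0.1] lin now [ -0.7   0.1 148.9] lin after turn [ -0.8   0.1 148.9]
 n 133 rms 1.5359465217250845 dz -0.35694344049044463 yaw -3.137590228003573 ext [-58.8 -58.2  19.2  19.9]
 centre [588.  -17.3] mid ext [568.5 -16.3]stripe.py:9: RuntimeWarning: Mean of empty slice.
  print(n,"red n",len(r),"lateral mean",d.mean(),np.percentile(d,[5,95]),"z",r[:,2].mean(),"angle(+left)",np.degrees(np.arctan2(d.mean(),r[:,2].mean()-zc-p[3])))
  ret = ret.dtype.type(ret / rcount)
Traceback (most recent call last):
  File "stripe.py", line 9, in stripe
    print(n,"red n",len(r),"lateral mean",d.mean(),np.percentile(d,[5,95]),"z",r[:,2].mean(),"angle(+left)",np.degrees(np.arctan2(d.mean(),r[:,2].mean()-zc-p[3])))
                                                   ~~~~~~~~~~~~~^^^^^^^^^^
IndexError: index -1 is out of bounds for axis 0 with size 0
```

The arm hides the stripe from the top camera, so I move it aside at this height for a clear view.

send_rows:
  linear:
    - [10,40,0]
    - [10,50,0]
    - [10,50,0]
    - [10,50,0]
    - [10,40,0]
    - [0,0,0]
    - [0,0,0]
  dr:
    - [0,0,0]
    - [0,0,0]
    - [0,0,0]
    - [0,0,0]
    - [0,0,0]
    - [0,0,0]
    - [0,0,0]

```text
time_s: 26.22
position: [559.1, 268.2, 235.7]
tool_rot: [[-0.997, 0.075, -0.001], [0.075, 0.997, -0.002], [0.0, -0.002, -1.0]]
wrist_force: [0.0, -0.4, -1.2]
grip_width: 37.6
grip_force: 0.0
```

Run:
```python
from m import *
for n in("top","side"):
    f=grab_frame(n);W=cloud(f);h,s,v=np.moveaxis(hsv(f),-1,0); save(f,n+"5")
    nb=near(W,510,670,-60,18,20,75); red=nb&((h<6)|(h>172))&(s>150); blue=nb&(h>100)&(h<125)&(s>140)
    p=cyl(W[red|blue],38,[588,-17]); r=W[red]
    if len(r): print(n,"red",len(r),r.mean(0),"lat",((r[:,:2]-p[:2])@[-np.sin(p[2]),np.cos(p[2])]).mean())
    P=W[(h>18)&(h<32)&(s>150)&near(W,490,690,0,80,66,190)]
    for lo,hi in((66,80),(80,92),(96,125)):
        q=P[(P[:,2]>lo)&(P[:,2]<hi)]
        if len(q)>9: A=np.polyfit(q[:,0],q[:,1],1); print(lo,len(q),"x",q[:,0].min(),q[:,0].max(),np.degrees(np.arctan(A[0])),"y at592.3",np.polyval(A,592.3))
    print(P[:,2].max())
a=cv2.imread("pics/side5.png")[150:270,205:345];b=cv2.imread("pics/top5.png")[140:230,235:325]
cv2.imwrite("pics/c5.png",np.hstack([cv2.resize(a,(420,360)),cv2.resize(b,(360,360))]))
```

```text
n 572 rms 1.8483880114144453 dz -0.7889413516444003 yaw -4.386362037361768 ext [-59.5 -58.5  50.   61.1]
 centre [588.  -16.9] mid ext [588.5 -17. ]
top red 113 [588.5 -15.9  61. ] lat 1.0176046483531307
66 10 x 518.6012411209696 641.7800597011103 -5.135383917676711 y at592.3 32.08596958091104
80 39 x 519.8166425612434 666.6887872738446 -3.903589461857898 y at592.3 34.280030619557465
96 62 x 530.090366994315 622.0709681890851 -4.762262135331376 y at592.3 34.52297937260578
121.82042505786308
 n 98 rms 1.381956063747083 dz -0.5360526133937334 yaw -3.8072748246952925 ext [-56.8 -56.2  -7.3  -6.4]
 centre [588.1 -15.7] mid ext [556.5 -13.6]
side red 44 [561.8 -13.7  60.7] lat 0.2596463751379395
66 235 x 520.993838609495 664.8638806423014 -4.292007608142241 y at592.3 38.46313706793806
80 220 x 521.30192729079 660.2315146403175 -4.119774702413815 y at592.3 38.28077133038446
96 199 x 564.9628761436518 623.3715224644784 -3.8583418042369924 y at592.3 37.842236973958606
120.06069626365968
```

View pics/c5.png

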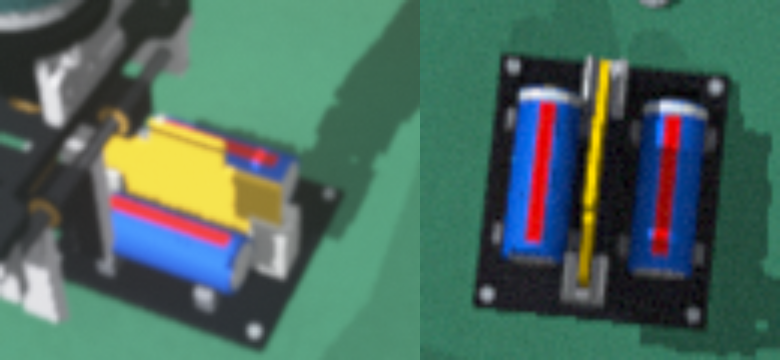

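The top crop shows both cells with red stripes up and white terminal ends away from the robot, at (545,170) and (668,185). The divider stands in the channel between the posts at (595,180).

```bash
python3 -c "
from workcell import *
print(job_done())"
```

```text
the job is handed in; nothing more can be done
None
```

The job is handed in, but no verdict came back. By my last measurements the cell is in the cradle, stripe up and terminal away from the robot, and the yellow divider is fully home in the channel; the clock was at about 26 s.

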